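Depth-check the bored blocks and tray them

ROBOT

A 6-joint arm with a two-finger parallel gripper is mounted at the origin on the work surface. World frame = base frame: x ahead of the robot, y to its left, z up, the work surface at z = 0. Lengths are in mm, angles in rad, forces in N, time in s.
With the tool pointing down it reaches from about 275 to 825 mm from the base axis. Payload 5.2 kg.
Tool frame: the origin (TCP) lies at the very end of the fingers, on their centre line; the grasp point (between the pads) lies 19 mm behind it; z points along the fingers, y is the line along which they close (so a half turn about z gives the same grasp; the last joint's range is limited). The gripper opens to 93 mm and grips with 3 to 60 N. Pads are 15 mm wide; open, the fingers measure 128 mm over their backs; the gripper's body (75 mm by 188 mm) begins 65 mm behind the grasp point.
Start: joints at [-1.515, 0.259, 1.535, -0, 1.348, -0.203], TCP at [140.777, -531.683, 218.653] pointing down, gripper open.
Joint ranges: [-3.14, 3.14], [-0.91, 2.08], [0.19, 2.58], [-1.22, 4.36], [0.22, 2.71], [-3.12, 3.12]. Speed limits (rad/s): [2.57, 2.57, 3.14, 3.14, 3.14, 3.14].

INTERFACE

Orientations are given as [roll, pitch, yaw] about the fixed x, y, z axes, in that order (R = Rz(yaw) Ry(pitch) Rx(roll)).
In Python, from bench import robot gives the robot as it stands. The module is installed in compiled form; this text tells all that it offers. Calls block until the motion is done:
- robot.move_ptp(position, orientation): joint-space move of the TCP to a pose.
- robot.move_linear(position, ori=None, speed=150, f_stop=None): straight line of the TCP; ori=None keeps the orientation; speed is the mean speed in mm/s. With f_stop (N) it stops when the force on the tool has changed by that much, and returns True; else False.
- robot.move_j(angles): joint-space move.
- robot.move_gripper(opening): opening from 0.0 (shut) to 1.0 (fully open); the grip force is fixed at half the most; returns when the fingers have stopped.
- robot.sleep(seconds).
- robot.inverse_kinematics(position, orientation): joint angles nearest the present ones, or None.
- robot.get_image(name): name is "side" or "top" or "wrist"; returns a dict with "img" (400x640x3 uint8, blue, green, red), "fovy" (degrees; the focal length in pixels is half the picture's height over the tangent of half this angle, whatever the lens; pixels are square), "cx", "cy" (the principal point, pixels), "eye" and "orientation" of the camera in the world. Camera axes: x right, y down, z forward; pixel columns grow to the right and rows downward; lengths in mm; the calibration is good to about 2 mm. A picture is of the moment at which its call begins. There is no depth.
A pose or a line that the arm cannot do raises robot.MotionError and nothing moves.
- robot.hand_in(): hands the job in; it is judged then, once.
Readings, each from a call of its own:
- robot.current_t(): time.
- robot.current_qpos(): joint angles.
- robot.current_joint_vel(): joint speeds.
- robot.current_joint_efforts(): joint torques, N m.
- robot.current_tcp_pos(): TCP position.
- robot.current_eef_rot(): TCP orientation.
- robot.current_contact_force(): force on the tool from outside, world axes, zero at the start.
- robot.current_ft_torque(): the same for the moment, N m.
- robot.current_gripper_width(): opening from 0.0 (shut) to 1.0 (fully open).
- robot.current_finger_force(): force on a finger pad.
Only numpy, scipy, OpenCV 4.12 (cv2) and the standard library are available. Lean on these libraries where they do the work, as an engineer would, in place of code of your own. Each camera call takes 0.05 s, during which the arm holds its last target. There are 200 camera calls.

TASK

Unlock the depth gauge by turning it anticlockwise in its bayonet holder and lift it out without forcing it, then check each bored block on the bench from the lowest to the tallest: lower the rod until it bottoms out in the bore and hold it pressed firmly on the bottom (not just resting by its own weight) for a good second. Put the gauge back down in its holder and turn it clockwise to lock it, well out of line with the slot, and stand all the blocks upright in the blue tray; never topple the gauge, and leave the mug where it is.

Things in the scene. Friction and masses are not known exactly. Their poses are not given: they have to be found in the camera images.
- gauge_grip (a point): the depth gauge (0.22 kg): middle of its handle, a grey upright slab 18 mm thick (its own x), 44 mm wide (y), 54 mm tall, from 29 mm below to 25 mm above this point; pinch its two flat faces. Below the handle: a round collar 40 mm across, 29 to 37 mm below this point, then a straight steel rod 12 mm across. z is up the rod
- gauge_tip (a point): centre of the rod's flat lower tip, 125 mm below gauge_grip, same axes
- gauge_lug (a point): middle of the gauge's cross lug, a bar across the rod 44 mm long (along gauge y), 10 mm wide, 8 mm tall, 68 mm above the tip; same axes
- holder: the gauge's fixed bayonet holder; origin on the table under its centre, z up. 84 mm square, 100 mm tall: a grey frame, two steel roof plates (88 to 100 mm up) and between them a straight slot 18 mm wide along the holder's own y, open at both ends. Below, on the axis, a socket with a 19 mm hole for the rod, its mouth 26 mm up
- holder_top (a point): centre of the holder's roof surface, 100 mm up, axes as the holder. The gauge starts locked: its collar rests on this roof (tip 12 mm above the table), its lug is caught under the roof plates with 4 mm of play, turned 63 to 83 degrees clockwise (from above) out of line with the slot
- holder_slot (a point): centre of the slot at the underside of the roof, 88 mm up. Turn the gauge anticlockwise until its y lies along the holder's y (a stop is met some 6 degrees beyond): the lug then passes the slot if within about 8 degrees of in line. To lock: lower it the same way round, collar onto the roof, then turn clockwise; 80 degrees turn freely
- tray: fixed blue open tray, 330 mm along its own x, 140 mm along its own y, 32 mm tall, walls and floor 5 mm thick; origin on the table under its centre
- block1_mid (a point): centre (half-way up) of a loose bored aluminium block, the lowest kind: 50 mm square, 36 mm tall, blind bore 20 mm across and 24 mm deep down its middle from the top; sides along its own x and y, z up; 219 g or so. Absent (None) in some starts
- block1_bore (a point): centre of the floor of that block's bore, 12 mm above its underside
- block2_mid (a point): centre (half-way up) of a loose bored aluminium block, kind 2 of four by height: 54 mm square, 48 mm tall, blind bore 20 mm across and 34 mm deep down its middle from the top; sides along its own x and y, z up; 343 g or so. Absent (None) in some starts
- block2_bore (a point): centre of the floor of that block's bore, 14 mm above its underside
- block3_mid (a point): centre (half-way up) of a loose bored aluminium block, kind 3 of four by height: 58 mm square, 60 mm tall, blind bore 20 mm across and 44 mm deep down its middle from the top; sides along its own x and y, z up; 498 g or so. Absent (None) in some starts
- block3_bore (a point): centre of the floor of that block's bore, 16 mm above its underside
- block4_mid (a point): centre (half-way up) of a loose bored aluminium block, the tallest kind: 62 mm square, 72 mm tall, blind bore 20 mm across and 52 mm deep down its middle from the top; sides along its own x and y, z up; 690 g or so. Absent (None) in some starts
- block4_bore (a point): centre of the floor of that block's bore, 20 mm above its underside
- mug: the mug, white, 76 mm across, 90 mm tall: a bystander, to be left alone; origin under its centre
Not all that is in view belongs to the job. Leave any orange or red look-alike of the part that bears gauge_grip alone.

How it is judged (in metres and radians):
On the way, in this order (a step that is already met when the one before it is completed fails the run):
1. the gauge is unlocked and lifted clear out of its holder (z of gauge_tip in the frame of holder above 0.07 m and contact force between the fingers and gauge above 0.5 N), for 0.1 s.
2. the rod is held pressed (over 3 N, more than its own weight) on the floor of the bore of block1 for one second (horizontal distance between gauge_tip and block1_bore below 0.008 m and z of gauge_tip in the frame of block1_bore below 0.003 m and contact force between gauge and block1 above 3 N), for 1 s.
3. the rod is held pressed (over 3 N, more than its own weight) on the floor of the bore of block2 for one second (horizontal distance between gauge_tip and block2_bore below 0.008 m and z of gauge_tip in the frame of block2_bore below 0.003 m and contact force between gauge and block2 above 3 N), for 1 s.
4. the rod is held pressed (over 3 N, more than its own weight) on the floor of the bore of block3 for one second (horizontal distance between gauge_tip and block3_bore below 0.008 m and z of gauge_tip in the frame of block3_bore below 0.003 m and contact force between gauge and block3 above 3 N), for 1 s.
5. the rod is held pressed (over 3 N, more than its own weight) on the floor of the bore of block4 for one second (horizontal distance between gauge_tip and block4_bore below 0.008 m and z of gauge_tip in the frame of block4_bore below 0.003 m and contact force between gauge and block4 above 3 N), for 1 s.
6. the gauge is back down in its holder and turned at least 40 degrees out of line with the slot (horizontal distance between gauge_tip and holder below 0.008 m and height (world z) of gauge_tip below 0.022 m and angle between gauge_grip's own z axis and vertical below 0.12 rad and angle between the y axis of gauge_grip and the y axis of holder, either way round above 0.7 rad), for 0.2 s.
At the end, for the whole second after the job is handed in: Every block present stands upright (within 6 degrees) on the floor of the tray, at rest; the gauge stands in its holder, collar down (within 10 mm) and its lug at least 40 degrees out of line with the slot, at rest (all of step 6 and x of block1_mid in the frame of tray between -0.16 and 0.16 m and y of block1_mid in the frame of tray between -0.065 and 0.065 m and height (world z) of block1_mid below 0.029 m and angle between each of block1_mid, block2_mid, block3_mid, block4_mid's own z axis and vertical below 0.1 rad and linear speed of each of block1, block2, block3, block4, gauge below 0.02 m/s and x of block2_mid in the frame of tray between -0.16 and 0.16 m and y of block2_mid in the frame of tray between -0.065 and 0.065 m and height (world z) of block2_mid below 0.035 m and x of block3_mid in the frame of tray between -0.16 and 0.16 m and y of block3_mid in the frame of tray between -0.065 and 0.065 m and height (world z) of block3_mid below 0.041 m and x of block4_mid in the frame of tray between -0.16 and 0.16 m and y of block4_mid in the frame of tray between -0.065 and 0.065 m and height (world z) of block4_mid below 0.047 m); the robot touches nothing.
It fails at once if the mug is knocked (moved over 3 cm) (distance of mug from where it was at the start of the episode above 0.03 m).
It fails at once if the gauge is toppled or laid down (tilted over 35 degrees) (angle between gauge_grip's own z axis and vertical above 0.6 rad).
It fails at once if the gauge is forced against its holder (over 80 N) (contact force between gauge and holder above 80 N).
Of block1, block2, block3, block4 only 3 to 4 are there at a start; the rules pass over those that are not, and their reading is None.
At some moment in a run one of block1, block2, block3, block4 may be knocked a few centimetres aside while the robot is not near it.
It also fails if it takes over 210 s, if anything falls off the work surface, if the arm or the gripper's body presses on something with over 40 N, if the wrist force passes 120 N, or if a joint passes its speed limit or range.

## Working session

There is one attempt and no reset: what is moved stays moved. The work goes in short steps, each a Python script; the robot and the scene stay as the last script left them, time stands still between calls to the robot, and variables do not carry over. Pictures are saved under pics/ and viewed, at most 14 in all, crops included, and the job is handed in when it is done.

```bash
mkdir -p pics; python3 - <<'E'
from bench import robot
import cv2
for n in ("side","top","wrist"):
    d=robot.get_image(n); cv2.imwrite(f"pics/{n}0.png",d["img"])
    print(n,d["fovy"],d["cx"],d["cy"],d["eye"],d["orientation"])
print(robot.current_t(),robot.current_eef_rot())
E
```

```text
side 51.28627971441665 319.3348344909565 200.86316847305582 [129.41522797 651.44677101 913.26095761] [-2.35705148 -0.02249254 -2.5601094 ]
top 55.08135040275469 322.6780733786108 189.50754630833598 [ 458.8903075   -30.88926665 1065.03446676] [-3.05980821  0.01333623 -1.59022836]
wrist 62.35250737179633 324.0211532446624 198.24566605874975 [ 214.3665506  -510.98626743  384.66179218] [ 2.86175739e+00  1.56788699e-03 -1.31274231e+00]
0.15 [-3.14027880e+00 -2.63320341e-04  2.58821003e-01]
```

View pics/top0.png

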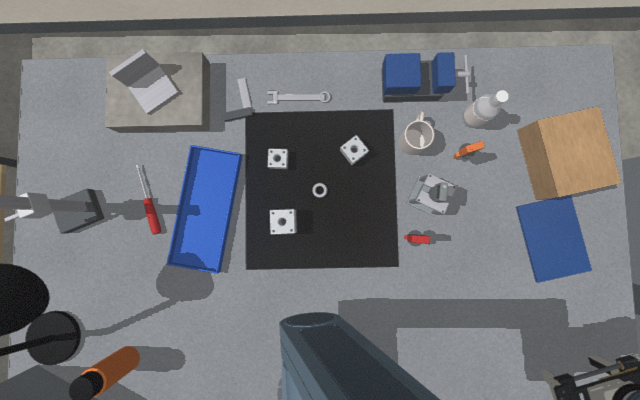

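View pics/side0.png

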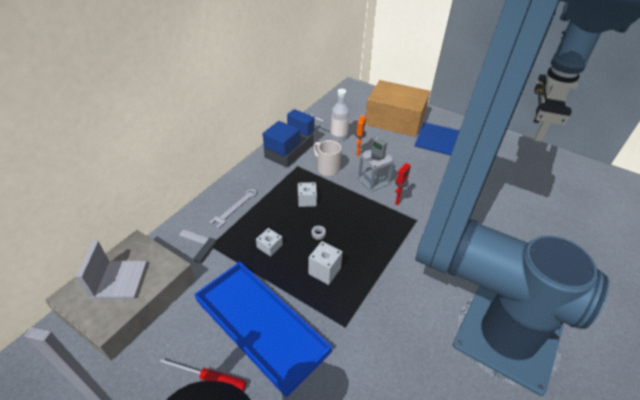

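```bash
cat > h.py <<'E'
from bench import robot
import cv2, numpy as np
from scipy.spatial.transform import Rotation as R
def cam(n):
    d=robot.get_image(n); d["f"]=d["img"].shape[0]/2/np.tan(np.radians(d["fovy"])/2)
    d["R"]=R.from_euler("xyz",d["orientation"]).as_matrix(); return d
def ray(d,u,v):
    r=d["R"]@np.array([(u-d["cx"])/d["f"],(v-d["cy"])/d["f"],1]); return np.array(d["eye"]),r/np.linalg.norm(r)
def onz(d,u,v,z):
    e,r=ray(d,u,v); return e+r*(z-e[2])/r[2]
def proj(d,p):
    q=d["R"].T@(np.array(p,float)-d["eye"]); return np.array([d["cx"],d["cy"]])+d["f"]*q[:2]/q[2]
def tri(d1,p1,d2,p2):
    e1,r1=ray(d1,*p1); e2,r2=ray(d2,*p2)
    s=np.linalg.lstsq(np.c_[r1,-r2],e2-e1,rcond=None)[0]
    a,b=e1+s[0]*r1,e2+s[1]*r2; return (a+b)/2,np.linalg.norm(a-b)
E
python3 - <<'E'
from h import *
t=cam("top"); s=cam("side")
a=cv2.resize(t["img"][100:280,150:500],None,fx=2.2,fy=2.2,interpolation=cv2.INTER_CUBIC)
b=cv2.resize(s["img"][70:300,190:430],None,fx=2.6,fy=2.6,interpolation=cv2.INTER_CUBIC)[:598]
cv2.imwrite("pics/ta.png",a);cv2.imwrite("pics/sa.png",b)
g=cv2.cvtColor(t["img"],cv2.COLOR_BGR2GRAY)
m=((g>130)*255).astype(np.uint8); m[:108]=0;m[268:]=0;m[:,:248]=0;m[:,392:]=0
for c in cv2.findContours(m,cv2.RETR_EXTERNAL,cv2.CHAIN_APPROX_NONE)[0]:
    if cv2.contourArea(c)>60: print(cv2.minAreaRect(c),cv2.contourArea(c), [onz(t,*cv2.minAreaRect(c)[0],z).round(0) for z in (36,72)])
hsv=cv2.cvtColor(t["img"],cv2.COLOR_BGR2HSV)
m=cv2.inRange(hsv,(105,120,60),(125,255,255)); m[:,:150]=0;m[:,260:]=0;m[290:]=0
c=max(cv2.findContours(m,0,1)[0],key=cv2.contourArea); r=cv2.minAreaRect(c); print("tray",r,[onz(t,*p,32).round(0) for p in cv2.boxPoints(r)])
E
```

```text
((282.0, 221.0), (24.0, 24.0), 90.0) 548.0 [array([461.,  92.,  36.]), array([461.,  87.,  72.])]
((319.5, 189.5), (13.0, 13.0), 90.0) 132.0 [array([544., -10.,  36.]), array([541., -11.,  72.])]
((277.0, 158.0), (18.0, 18.0), 90.0) 316.5 [array([632., 104.,  36.]), array([626.,  99.,  72.])]
((353.9024658203125, 148.87803649902344), (20.302589416503906, 21.239633560180664), 51.34019470214844) 395.5 [array([ 652., -106.,   36.]), array([ 646., -103.,   72.])]
((322.0, 109.5), (3.0, 138.0), 90.0) 212.0 [array([763., -21.,  36.]), array([753., -22.,  72.])]
tray ((204.38731384277344, 208.7860107421875), (53.934814453125, 122.71302795410156), 10.885525703430176) [array([353., 403.,  32.]), array([678., 344.,  32.]), array([647., 198.,  32.]), array([323., 261.,  32.])]
```

View pics/ta.png

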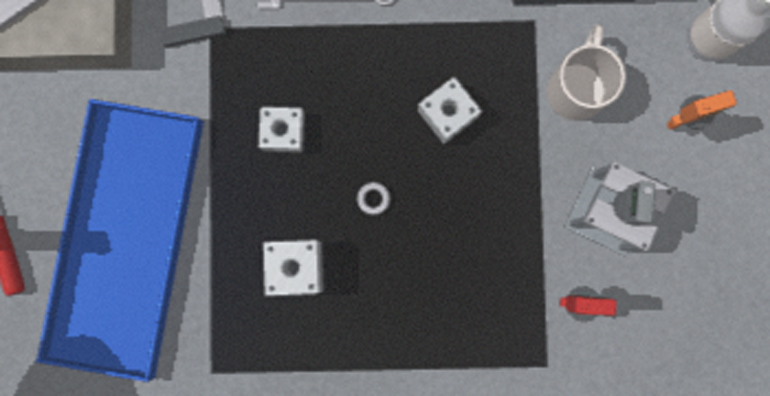

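View pics/sa.png

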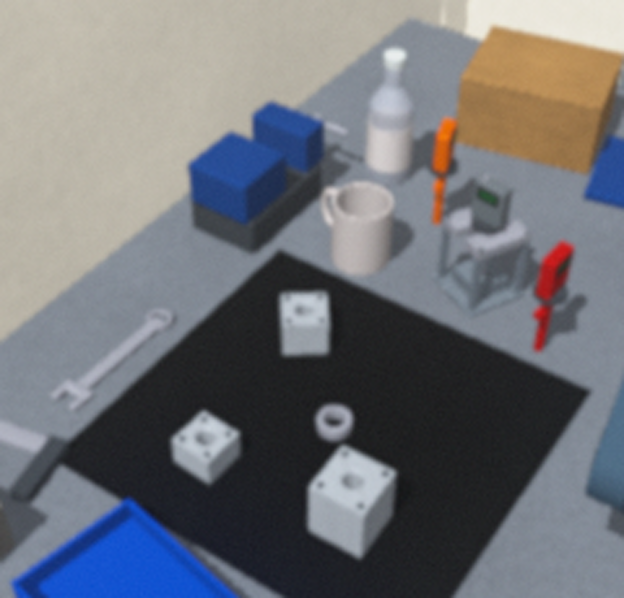

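```bash
cat >> h.py <<'E'
import pickle
def go(x,y,z,yaw,lin=False,**k):
    return (robot.move_linear if lin else robot.move_ptp)([x,y,z],[np.pi,0,yaw],**k)
E
python3 - <<'E'
from h import *
t=cam("top"); print("gauge",onz(t,443,191,160).round(),"holder",onz(t,432,194.5,100).round(),"mug",onz(t,419,135,90).round(),"red",onz(t,418,239,140).round(),"or",onz(t,468,150,140).round())
hp=onz(t,432,194.5,100)
D={}
for n,(x,y) in dict(hold=hp[:2],b4=(461,87),b1=(632,104),bx=(648,-104)).items():
    go(x-90,y,260,0); robot.sleep(.3); D[n]=cam("wrist"); cv2.imwrite(f"pics/w_{n}.png",D[n]["img"])
pickle.dump(D,open("D.pkl","wb")); print(robot.current_t(), robot.current_qpos())
a=[D[k]["img"][::1,::1] for k in D]
m=np.vstack([np.hstack(a[:2]),np.hstack(a[2:])]); cv2.imwrite("pics/m.png",cv2.resize(m,(800,500),interpolation=cv2.INTER_AREA))
E
```

```text
gauge [ 524. -304.  160.] holder [ 520. -294.  100.] mug [ 675. -270.   90.] red [ 412. -245.  140.] or [ 624. -375.  140.]
6.1083 [-3.78851816e-01  2.66518707e-01  1.42301679e+00  1.22723116e-04
  1.45185381e+00  1.19023077e+00]
```

View pics/m.png

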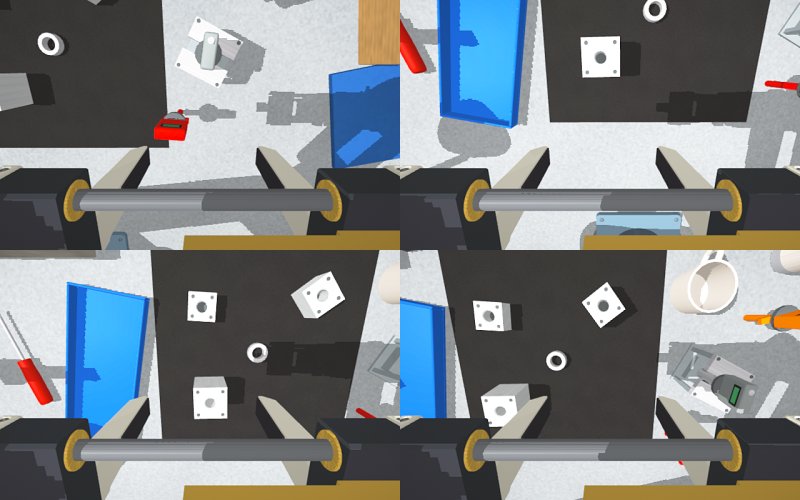

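View pics/w_hold.png

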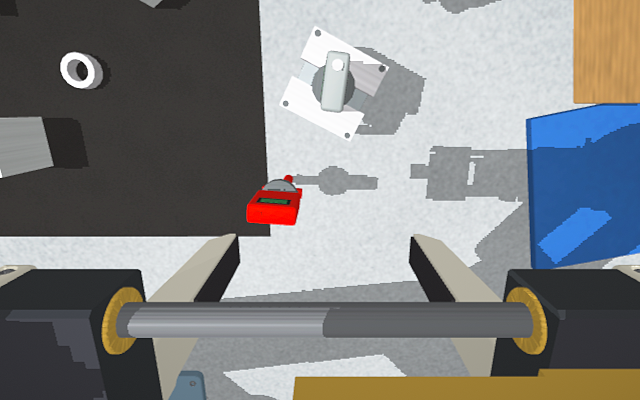

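```bash
python3 - <<'E'
from h import *
D=pickle.load(open("D.pkl","rb"))
a=cv2.resize(D["hold"]["img"][10:160,260:430],None,fx=3.5,fy=3.5,interpolation=cv2.INTER_CUBIC); cv2.imwrite("pics/hz.png",a)
for n,d in D.items():
    g=cv2.cvtColor(d["img"],cv2.COLOR_BGR2GRAY); m=((g>225)*255).astype(np.uint8); m[230:]=0
    if n=="hold": continue
    for c in cv2.findContours(m,0,1)[0]:
        r=cv2.minAreaRect(c); A=cv2.contourArea(c); w=sorted(r[1])
        if A>700 and w[1]<1.15*w[0]:
            out=[]
            for h in (36,48,60,72):
                P=np.array([onz(d,*p,h)[:2] for p in cv2.boxPoints(r)]); e=P[1]-P[0]
                out.append((h,round(np.linalg.norm(e)),round(np.linalg.norm(P[2]-P[1])),P.mean(0).round(1).tolist(),round(np.degrees(np.arctan2(e[1],e[0]))%90,1)))
            print(n,np.round(r[0]),round(A),*out,sep="\n  ")
E
```

```text
b4
  [321.  91.]
  3828
  (36, 68, 69, [459.9, 91.0], np.float64(1.0))
  (48, 66, 67, [459.6, 90.9], np.float64(1.0))
  (60, 64, 65, [459.2, 90.8], np.float64(1.0))
  (72, 62, 62, [458.8, 90.7], np.float64(1.0))
b4
  [408.  16.]
  932
  (36, 37, 31, [535.9, -1.6], np.float64(89.9))
  (48, 36, 30, [533.2, 1.1], np.float64(89.9))
  (60, 34, 29, [530.5, 3.8], np.float64(89.9))
  (72, 33, 28, [527.8, 6.6], np.float64(89.9))
b1
  [323.  90.]
  2027
  (36, 50, 51, [631.2, 106.3], np.float64(85.3))
  (48, 49, 49, [630.8, 106.3], np.float64(85.3))
  (60, 47, 47, [630.4, 106.2], np.float64(85.3))
  (72, 46, 46, [630.0, 106.2], np.float64(85.3))
b1
  [517.  71.]
  2688
  (36, 60, 59, [651.5, -109.4], np.float64(34.0))
  (48, 58, 57, [650.4, -102.8], np.float64(34.0))
  (60, 56, 56, [649.4, -96.3], np.float64(34.0))
  (72, 54, 54, [648.3, -89.7], np.float64(34.0))
bx
  [436. 204.]
  1171
  (36, 63, 64, [513.3, -240.5], np.float64(0.1))
  (48, 61, 62, [517.0, -236.2], np.float64(0.1))
  (60, 59, 60, [520.8, -232.0], np.float64(0.1))
  (72, 57, 58, [524.5, -227.7], np.float64(0.1))
bx
  [141. 105.]
  1982
  (36, 54, 53, [631.5, 106.6], np.float64(0.1))
  (48, 52, 51, [631.6, 100.2], np.float64(0.1))
  (60, 50, 50, [631.7, 93.8], np.float64(0.1))
  (72, 49, 48, [631.8, 87.5], np.float64(0.1))
bx
  [326.  88.]
  2538
  (36, 57, 56, [650.3, -103.4], np.float64(34.9))
  (48, 55, 54, [649.8, -103.3], np.float64(34.9))
  (60, 53, 52, [649.3, -103.3], np.float64(34.9))
  (72, 51, 51, [648.8, -103.2], np.float64(34.9))
```

View pics/hz.png

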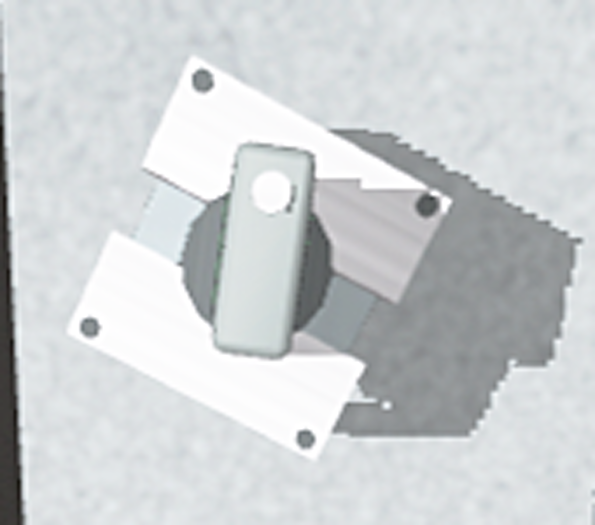

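```bash
python3 - <<'E'
from h import *
d=pickle.load(open("D.pkl","rb"))["hold"]
f=lambda L,z:np.array([onz(d,260+x/3.5,10+y/3.5,z)[:2] for x,y in L])
C=f([(193,55),(452,203),(317,460),(68,330)],100); print("roof",C.mean(0),np.linalg.norm(np.diff(C,axis=0),axis=1))
an=lambda e:np.degrees(np.arctan2(e[1],e[0]))
print("slot dir",an(C[0]-C[1]),an(C[3]-C[2]))
H=f([(240,143),(313,148),(290,357),(213,350)],162); print("handle",H.mean(0),np.linalg.norm(np.diff(H,axis=0),axis=1),an(H[0]-H[3]),an(H[1]-H[2]))
print("collar",f([(257,270)],108))
E
```

```text
roof [ 520.86984508 -302.86916117] [76.68241162 75.38949089 76.81839855]
slot dir 62.46211408577622 62.78373397912272
handle [ 521.10995776 -302.46897075] [15.44644928 42.91319557 17.1045749 ] -7.9488484456130655 -5.705935022596882
collar [[ 519.78157497 -302.5101556 ]]
```

```bash
python3 - <<'E'
from h import *
x,y=520.9,-302.6; w0=np.radians(-7)
go(x,y,260,w0); go(x,y,200,w0); go(x,y,120,w0,lin=True,speed=80)
robot.sleep(.2); print(robot.current_contact_force())
robot.move_gripper(0); print("w",robot.current_gripper_width()*93,robot.current_finger_force(),robot.current_contact_force().round(1),robot.current_tcp_pos())
print(go(x,y,121.5,w0,lin=True,speed=10,f_stop=15),robot.current_contact_force().round(1))
for a in np.linspace(-7,62.6,8)[1:]:
    go(x,y,121.5,np.radians(a)); print(round(a),robot.current_contact_force().round(1),robot.current_ft_torque().round(2))
robot.sleep(.3); d=cam("wrist"); cv2.imwrite("pics/un.png",d["img"]); print(robot.current_t(),robot.current_gripper_width()*93)
E
```

```text
[0.09968527 0.41866179 0.50715427]
w 17.652299068665762 29.95396614074707 [-0.4  0.3 -0.4] [ 520.88082379 -302.62107346  120.00867688]
False [-0.2 -0.3 -3.3]
3 [-0.   0.8 -1.8] [ 0.02  0.03 -0.01]
13 [ 0.7  0.2 -3.2] [ 0.01  0.07 -0.08]
23 [-0.5 -0.1 -3.7] [-0.03  0.02 -0.  ]
33 [-0.1  0.1 -2.9] [-0.04  0.05 -0.01]
43 [-0.  -0.2 -3. ] [-0.01  0.02  0.04]
53 [-0.2  0.4 -2.2] [-0.03 -0.03  0.03]
63 [ 0.2  0.4 -3.1] [ 0.01 -0.04 -0.  ]
12.475 17.842282664399587
```

View pics/un.png

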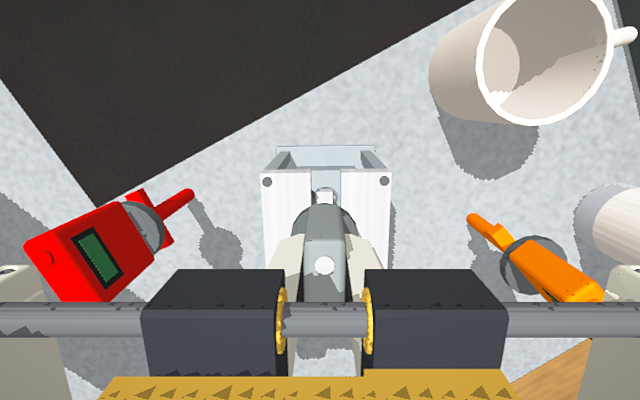

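```bash
cat >> h.py <<'E'
HT={1:36,2:48,4:72}; SZ={1:50,2:54,4:62}; FL={1:12,2:14,4:20}
def locate(k,x,y,z=260):
    """look at block k from 90 mm short of (x,y); centre and yaw (deg, mod 90)"""
    go(x-90,y,z,0); robot.sleep(.3); d=cam("wrist"); g=cv2.cvtColor(d["img"],cv2.COLOR_BGR2GRAY)
    m=((g>222)*255).astype(np.uint8); best=None
    for c in cv2.findContours(m,0,1)[0]:
        if cv2.contourArea(c)<600: continue
        P=np.array([onz(d,*p,HT[k])[:2] for p in cv2.boxPoints(cv2.minAreaRect(c))],np.float32)
        s=np.linalg.norm(P[1]-P[0]),np.linalg.norm(P[2]-P[1]); e=P[1]-P[0]; q=P.mean(0)
        if max(abs(s[0]-SZ[k]),abs(s[1]-SZ[k]))<5 and np.hypot(*(q-[x,y]))<90:
            v=(q.round(1),round((np.degrees(np.arctan2(e[1],e[0]))+45)%90-45,1),np.round(s,1)); print("block",k,v)
            if best is None or np.hypot(*(q-[x,y]))<np.hypot(*(best[0]-[x,y])): best=v
    cv2.imwrite(f"pics/loc{k}_{robot.current_t():.0f}.png",d["img"]); return best
def press(k,q,off=108):
    """lower the held gauge into block k, press, hold, lift"""
    x,y=map(float,q); go(x,y,260,0); go(x,y,HT[k]+off+12,0,lin=True,speed=150); robot.sleep(.2)
    f0=robot.current_contact_force()[2]
    hit=go(x,y,FL[k]+off-6,0,lin=True,speed=25,f_stop=10); z=robot.current_tcp_pos()[2]
    print("hit",hit,"z-expected",round(z-FL[k]-off,1),"f0",round(f0,1))
    for i in range(6):
        robot.sleep(.25); f=robot.current_contact_force(); print("  f",f.round(1))
    return hit,z,f0
E
python3 - <<'E'
from h import *
x,y=520.9,-302.6
print(go(x,y,140,np.radians(62.6),lin=True,speed=30,f_stop=12),robot.current_contact_force().round(1))
print(go(x,y,275,np.radians(62.6),lin=True,speed=80,f_stop=12),robot.current_contact_force().round(1))
robot.sleep(.2)
b=locate(1,631,106); print(b)
h=press(1,b[0])
print(robot.current_t(),robot.current_tcp_pos(),robot.current_gripper_width()*93)
E
```

```text
False [ 0.1  0.  -3.1]
False [ 0.4 -1.1 -3. ]
block 1 (array([631.3, 106.1], dtype=float32), np.float32(-4.5), array([50.5, 50.7], dtype=float32))
(array([631.3, 106.1], dtype=float32), np.float32(-4.5), array([50.5, 50.7], dtype=float32))
hit True z-expected -0.0 f0 -2.4
  f [-1.  -0.5  6.4]
  f [-0.3  0.3  5.3]
  f [-0.6  0.1  5.9]
  f [-0.3  0.5  5.1]
  f [-0.1 -0.6  5.3]
  f [-1.2 -0.1  5.8]
21.5 [631.29222588 106.11211675 119.94460805] 17.928953705578042
```

```bash
python3 - <<'E'
from h import *
p=robot.current_tcp_pos(); robot.sleep(.2); go(p[0],p[1],260,0,lin=True)
b=locate(2,650,-103.3); h=press(2,b[0]); go(*map(float,b[0]),260,0,lin=True)
b=locate(4,458.8,90.7)
if b:
    h=press(4,b[0]); go(*map(float,b[0]),260,0,lin=True)
print(robot.current_t(),robot.current_tcp_pos(),robot.current_gripper_width()*93)
E
```

```text
block 2 (array([ 649.8, -103.3], dtype=float32), np.float32(34.9), array([54.8, 54.3], dtype=float32))
hit True z-expected -0.0 f0 -3.6
  f [-1.6 -0.4  5.9]
  f [-1.   1.1  5.9]
  f [-1.1  0.6  5.6]
  f [-0.7 -0.5  6.4]
  f [-0.7  0.7  6.5]
  f [-1.7  0.7  4.9]
block 4 (array([458.9,  90.5], dtype=float32), np.float32(1.2), array([61.9, 62.5], dtype=float32))
hit True z-expected -0.1 f0 -2.7
  f [-0.8 -0.1  5.4]
  f [-0.6 -0.1  5. ]
  f [-1.   1.   5.5]
  f [-0.5  0.4  6.5]
  f [-0.9  0.7  5. ]
  f [-0.9  0.6  5.2]
37.3667 [458.1983091   90.51579648 258.86468767] 17.768452025855666
```

```bash
python3 - <<'E'
from h import *
x,y=520.9,-302.6; w=np.radians(62.6)
go(458,90,290,0); go(x,y,290,w); go(x,y,225,w,lin=True); robot.sleep(.2)
for z in (198,175,150,120.3):
    h=go(x,y,z,w,lin=True,speed=35,f_stop=8); f=robot.current_contact_force()
    print(z,h,robot.current_tcp_pos().round(1),f.round(1))
    if h: break
robot.sleep(.2)
if robot.current_tcp_pos()[2]<122.5:
    go(x,y,121.2,w,lin=True,speed=10)
    for a in np.linspace(62.6,-7,8)[1:]:
        go(x,y,121.2,np.radians(a)); print(round(a),robot.current_contact_force().round(1),robot.current_ft_torque().round(2))
    go(x,y,120,np.radians(-7),lin=True,speed=10,f_stop=6); robot.sleep(.2)
    robot.move_gripper(.6); robot.sleep(.4)
    go(x,y,260,np.radians(-7),lin=True)
    go(x-90,y,260,0); robot.sleep(.3); d=cam("wrist"); cv2.imwrite("pics/back.png",d["img"][0:200,200:480])
print(robot.current_t())
E
```

```text
198 False [ 521.1 -302.7  198.2] [-0.7 -0.4 -2.8]
175 False [ 521.  -302.7  175.1] [-0.3  0.3 -3.5]
150 False [ 521.  -302.7  150.2] [-0.7 -0.3 -2.7]
120.3 False [ 521.1 -302.7  120.4] [ 0.   0.2 -3.1]
53 [ 0.1 -0.7 -2.6] [-0.01 -0.09 -0.05]
43 [ 0.8  0.4 -3. ] [-0.04  0.01  0.05]
33 [ 1.1 -0.6 -2.9] [-0.05 -0.02  0.01]
23 [ 0.3 -0.7 -3.3] [-0.02  0.06  0.02]
13 [ 0.2  0.6 -3.7] [-0.01  0.02  0.01]
3 [-0.8  0.2 -3.4] [-0.01  0.05 -0.05]
-7 [-0.7  0.7 -2.6] [0.01 0.04 0.02]
49.5833
```

View pics/back.png

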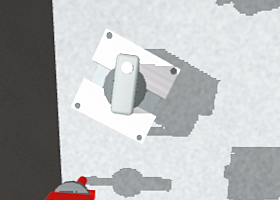

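```bash
cat >> h.py <<'E'
TC=np.array([500.3,301.5]); TA=np.radians(-10.6)
def stow(k,x,y,tx):
    b=locate(k,x,y)
    if b is None: print("not seen",k); return False
    q=list(map(float,b[0])); yaw=np.radians(float(b[1])); zg={1:10,2:20,4:35}[k]
    robot.move_gripper(1.0); go(*q,180,yaw); go(*q,zg,yaw,lin=True,speed=100,f_stop=10)
    robot.move_gripper(0); w=robot.current_gripper_width()*93
    go(*q,180,yaw,lin=True); robot.sleep(.2); print("grip",k,round(w,1),robot.current_contact_force().round(1))
    if w<SZ[k]-4: return False
    p=TC+tx*np.array([np.cos(TA),np.sin(TA)])
    go(*p,180,TA); go(*p,zg+15,TA,lin=True,speed=120); robot.sleep(.2)
    h=go(*p,zg+2,TA,lin=True,speed=25,f_stop=6); print("down",h,robot.current_tcp_pos()[2]-zg)
    robot.move_gripper((SZ[k]+14)/93); robot.sleep(.2); go(*p,200,TA,lin=True); return True
E
python3 - <<'E'
from h import *
stow(1,631,106,95) and stow(4,459,90,-95) and stow(2,650,-103,0)
go(430,200,320,0); robot.sleep(.3); d=cam("wrist"); cv2.imwrite("pics/end.png",d["img"]); cv2.imwrite("pics/endt.png",cam("top")["img"])
print(robot.current_t())
E
```

```text
block 1 (array([631.3, 106.1], dtype=float32), np.float32(-4.6), array([50.5, 50.8], dtype=float32))
grip 1 49.6 [ 0.1 -0.4 -2.2]
down True 4.745000243911544
block 4 (array([458.9,  90.5], dtype=float32), np.float32(1.3), array([61.9, 62.5], dtype=float32))
grip 4 62.1 [-0.7  0.3 -5.1]
down True 4.884669641479903
block 2 (array([ 649.9, -103.5], dtype=float32), np.float32(34.9), array([55.2, 54.3], dtype=float32))
grip 2 53.8 [-1.1 -0.2 -4.4]
down True 4.757802916730071
86.525
```

View pics/end.png

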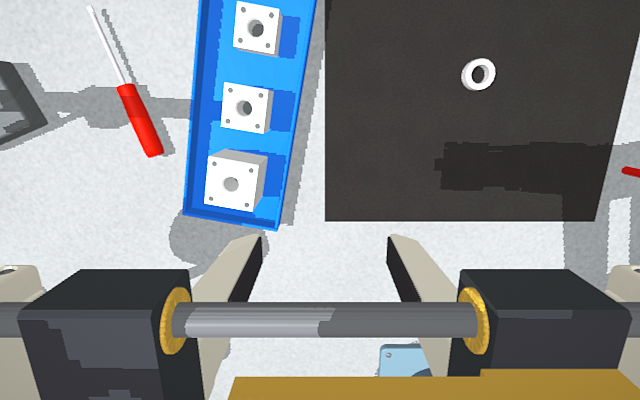

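View pics/endt.png

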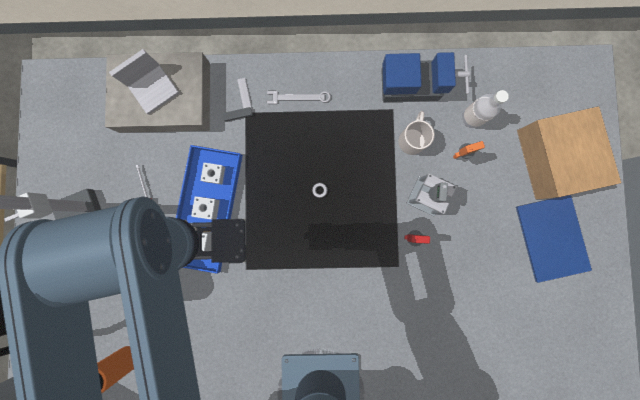

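All three blocks stand upright in the tray, at (257,28), (245,107) and (235,182) in the wrist view. The gauge is locked in its holder at (433,195) in the top view, and the mug is unmoved.

```bash
python3 -c "
from bench import robot
print(robot.hand_in())"
```

```text
the job is handed in; nothing more can be done
None
```

I handed in the job at about 87 s: the gauge was unlocked, pressed in blocks 1, 2 and 4 in that order (block 3 was absent), then locked back in its holder, the three blocks stand upright in the tray and the mug was not moved, though hand-in returned no verdict.

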